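Dispense two walnuts into the bowl

ROBOT

A 7-joint arm with a two-finger parallel gripper is mounted at the origin on the work surface. World frame = base frame: x ahead of the robot, y to its left, z up, the work surface at z = 0. Lengths are in m, angles in rad, forces in N, time in s.
With the tool pointing down it reaches from about 0.4 to 0.875 m from the base axis. Payload 6.5 kg.
Tool frame: the origin (TCP) lies on the centre line of the jaws, within the pads' length; the fingertips stand 22 mm ahead of it and the grasp point (between the pads) lies 3 mm ahead of it; z points along the fingers, y is the line along which they close (so a half turn about z gives the same grasp; the last joint's range is limited). The gripper opens to 85 mm and grips with 20 to 120 N. Pads are 22 mm wide; open, the fingers measure 114 mm over their backs; the gripper's body (76 mm by 85 mm) begins 54 mm behind the grasp point. The pads swing forward as they close: fully open they stand 13 mm farther back than shut.
Start: joints at [-1.176, 0.536, -0.004, 1.538, 0.003, 1.067, -0.071], TCP at [0.289, 0.582, 0.217] pointing down, gripper open.
Joint ranges: [-2.7, 2.7], [-0.37, 2.16], [-1.27, 1.26], [0.24, 2.4], [-1.31, 4.45], [0.19, 1.91], [-2.76, 2.76]. Speed limits (rad/s): [2.39, 2.39, 3.14, 3.14, 3.14, 3.14, 3.14].

INTERFACE

Orientations are given as a unit quaternion [x, y, z, w].
In Python, from plant import sense, camera, camera_info, job_done, search_frame, place_of gives the robot as it stands. The module is installed in compiled form; this text tells all that it offers.
- The arm moves only by the shell command python3 -m pendant 'ROWS' [FORCE]. ROWS is JSON, a list of rows, each an object with "travel": the shift along the tool's x, y, z scaled (see below), a list of three; "rotation": the turn, a rotation vector about the tool's x, y, z scaled (see below), a list of three; "jaw": the opening, from 0 (shut) to 1 (fully open). In form: [{"travel": [x, y, z], "rotation": [wx, wy, wz], "jaw": jaw}, ...]. A call has 1 to 20 rows; each row shifts and turns the commanded pose from where the row before left it, along the tool's axes as they then stand; what a row does not reach is not made up. The controller multiplies each number of a shift by 0.025 m and each number of a turn by 90 degrees. A row lasts 1/8 s, in which the tool goes at most 62.5 mm and 10.7 degrees, less where a joint would pass 70% of its speed; a pose out of reach is approached as far as the arm can. A call with a number of a shift or a turn outside -1 to 1 is refused whole. A call with a gripper value outside its range is refused whole. The fingers move at their own pace and stop on an object; FORCE is the grip in N (left out, the last holds). Time passes only in rows, so rows that do not move let the fingers close. It gives the time, the measured TCP pose, the force, the opening and the grip force at its end, in the units of the state.
- sense(): the state, without advancing time (a new reading comes with each control period).
- camera(name): name is "side" or "top" or "wrist"; returns the picture (420x560x3 uint8, red, green, blue); there is no depth.
- camera_info(name): a dict with "camera_matrix" (3x3 intrinsics, pixels), "eye" and "orientation" of the camera in the world. Camera axes: x right, y up, looking along -z (the intrinsics and any distortion apply to the point x, -y, -z); pixel columns grow to the right and rows downward; lengths in m; the calibration is good to about 2 mm. A picture is of the moment at which its call begins: read the wrist's pose just before it. camera_info takes no time and is no camera call; for the wrist camera it gives the pose at the moment of the call.
- job_done(): hands the job in; it is judged then, once.
Trained networks look in the newest picture that a camera, given by its name, has taken for a name from the list of things; names that differ only in an ending like _2 or _b are one class to them, and where a whole thing is asked for, a point or a joint stands for the part that bears it (a point fixed in the world has none). Each returns a list of dicts, best first, with "conf" (0 to 1); they miss things now and then, are a little off and sometimes report something else, mostly with a low value. They report only what shows in the picture. A call takes as long as a camera call.
- search_frame(camera, label): "xyz" ([x, y, z] in m, in world coordinates, good to about 4 mm: the middle of the surface that is visible of it).
- place_of(camera, label): "xyz" ([x, y, z] in m, in world coordinates, good to about 4 mm: a listed point, or the origin of a listed thing).
The state is a dict: "t": time; "q": joint angles; "joint_vel": joint speeds; "effort": joint torques, N m; "tool_pos": TCP position; "eef_rot": TCP orientation; "force": force on the tool from outside, world axes, zero at the start; "torque": the same for the moment, N m; "opening": finger opening in m; "finger_force": force on a finger pad.
Only numpy, scipy, OpenCV 4.12 (cv2) and the standard library are available. Lean on these libraries where they do the work, as an engineer would, in place of code of your own. Each camera call takes 0.05 s, during which the arm holds its last target. There are 200 camera calls.

TASK

Set the blue bowl upright on the counter centrally under the clear spout of the walnut dispenser. Then turn the orange bar on top of the dispenser clockwise (seen from above) all the way to its stop, keep it there for about a second so that both walnuts drop into the bowl, and let it spring back home. Leave the bowl with its two nuts standing under the spout, and leave the other things on the counter where they are.

Things in the scene. Friction and masses are not known exactly. Their poses are not given: they have to be found in the camera images.
- knob (a joint): turn of the orange bar and of the flat aluminium gate it swings under the chute: 0 at its spring home, grows clockwise seen from above, stop at 1.1 rad. The gate clears the chute at about 0.95. Spring torque 0.08 N m at home, 0.30 N m at the stop
- bar_centre (a point): centre of the orange turn bar, on its vertical axis, 201 mm above the counter. The bar is 90 long, 16 wide, 30 high (186 to 216 mm above the counter), with free space beside and above it; it may be pushed at an end or gripped. At joint 0 it lies along this point's y, square to the direction from the column to the spout
- bar_end_a (a point): middle of the bar's end face, 45 mm from the bar centre; turns with the bar
- bar_end_b (a point): middle of the bar's other end face, 45 mm from the bar centre; turns with the bar
- dispenser: fixed walnut dispenser: black column of radius 26 on a base of radius 42, 8 thick, and a clear square chute 42 x 42 outside (106 to 172 mm above the counter) centred 85 mm from the column axis along the dispenser's own -x. The gate swings at 96 to 102 mm height, within 110 mm of the column axis. Origin on the counter on the column's axis, z up
- under_spout (a point): point on the counter straight below the middle of the chute, the middle of a flat steel disc of radius 45 (flush, to be covered by the bowl)
- bowl: light blue bowl, 140 g, outer radius 50 at the rim, 34 at the foot, 50 high, wall 3, floor 5 thick, with a wooden handle along its own +x: 18 wide, 12 high, from 48 to 124 mm from the centre, 36 to 48 mm above the counter. Origin under the centre of its foot, z up
- bowl_handle (a point): grip point on the bowl's handle, 90 mm from the bowl's centre, 42 mm above the counter, at the middle of the handle's height
- nut1: lower walnut, a ball of radius 15, resting on the gate in the chute; origin at its centre
- nut2: upper walnut, a ball of radius 15, on top of the lower one; origin at its centre
- mug: white mug, radius 38, 85 high, with a handle on its +y side; leave alone; origin under its centre
- mill: dark wooden pepper mill, radius 27, 158 high; leave alone; origin under its centre
- jar: glass jar with steel cap, radius 30, 90 high; leave alone; origin under its centre
- tin: green tin, radius 33, 75 high; leave alone; origin under its centre
- spoon: wooden spoon lying flat, 170 long; leave alone

How it is judged:
By the outcome, as a careful person would: the job done as asked, in the order asked, and still so for the second after the job is handed in, with the robot touching nothing.
It also fails if it takes over 72 s, if anything falls off the work surface, if the arm or the gripper's body presses on something with over 40 N, if the wrist force passes 120 N, or if a joint passes its speed limit or range.

## Working session

There is one attempt and no reset: what is moved stays moved. The work goes in short steps, Python scripts to look and compute and a shell command to move; the robot and the scene stay as the last step left them, time stands still between calls to the robot, and variables do not carry over. Pictures are saved under pics/ and viewed, at most 14 in all, crops included, and the job is handed in when it is done.

```bash
mkdir -p pics; cat > h.py <<'E'
from plant import *
import numpy as np, cv2
from scipy.spatial.transform import Rotation as R
def save(c,n):
    im=camera(c); cv2.imwrite(f'pics/{n}.png',im[:,:,::-1]); return im
def proj(c,p):
    i=camera_info(c); o=i['orientation']; o=np.array(o)
    M=R.from_quat(o).as_matrix() if o.size==4 else o.reshape(3,3)
    q=M.T@(np.array(p)-i['eye']); q=np.array([q[0],-q[1],-q[2]]); u=np.array(i['camera_matrix'])@q
    return u[:2]/u[2]
def ray(c,u,z):
    i=camera_info(c); o=np.array(i['orientation'])
    M=R.from_quat(o).as_matrix() if o.size==4 else o.reshape(3,3)
    d=np.linalg.inv(i['camera_matrix'])@[u[0],u[1],1]; d=M@[d[0],-d[1],-d[2]]
    e=np.array(i['eye']); return e+d*(z-e[2])/d[2]
E
python3 - <<'E'
from h import *
a=save('top','t0');b=save('side','s0')
cv2.imwrite('pics/ts0.png',np.vstack([a,b])[:,:,::-1][::1])
s=sense();print(s['tool_pos'],s['eef_rot'],s['opening'],s['t'])
for c in('top','side'):
  print(c,camera_info(c))
  for l in['bar_centre','bar_end_a','bar_end_b','dispenser','under_spout','bowl','bowl_handle','mug','mill','jar','tin','spoon','nut1']:
    r=place_of(c,l); print(c,l,[(np.round(x['xyz'],3).tolist(),round(x['conf'],2),proj(c,x['xyz']).round().tolist()) for x in r[:2]])
E
```

```text
[0.28875497 0.58165892 0.21635655] [ 2.28334338e-01  9.73582440e-01 -8.03005951e-04 -1.34376388e-04] 0.08537838714190128 0.1
top {'camera_matrix': array([[513.35166004,   0.        , 281.02205713],
       [  0.        , 513.35166004, 211.89688455],
       [  0.        ,   0.        ,   1.        ]]), 'eye': array([ 0.43771472, -0.00567142,  1.49355834]), 'orientation': array([-0.03513784,  0.03290813,  0.70867965, -0.70388603])}
top bar_centre [([0.612, -0.274, 0.198], 0.69, [388.0, 192.0]), ([0.352, -0.216, -0.002], 0.55, [356.0, 291.0])]
top bar_end_a [([0.656, -0.276, 0.199], 0.88, [388.0, 175.0]), ([0.568, -0.273, 0.205], 0.69, [389.0, 209.0])]
top bar_end_b [([0.656, -0.276, 0.199], 0.88, [388.0, 175.0]), ([0.568, -0.273, 0.205], 0.69, [389.0, 209.0])]
top dispenser [([0.616, -0.272, 0.002], 0.82, [373.0, 200.0])]
top under_spout [([0.612, -0.191, 0.0], 0.61, [346.0, 201.0])]
top bowl [([0.574, 0.316, -0.002], 0.84, [173.0, 215.0])]
top bowl_handle [([0.487, 0.349, 0.044], 0.8, [157.0, 245.0])]
top mug [([0.771, 0.155, -0.001], 0.43, [228.0, 149.0])]
top mill [([0.769, 0.155, 0.
[... 989 characters left out ...]
.68, [439.0, 305.0]), ([0.613, -0.271, 0.003], 0.58, [377.0, 319.0])]
side under_spout [([0.608, -0.186, -0.001], 0.77, [348.0, 290.0])]
side bowl [([0.738, -0.321, 0.0], 0.65, [437.0, 305.0]), ([0.572, 0.311, -0.001], 0.57, [214.0, 157.0])]
side bowl_handle [([0.487, 0.35, 0.042], 0.81, [176.0, 150.0])]
side mug [([0.554, 0.172, 0.0], 0.81, [236.0, 193.0])]
side mill [([0.765, 0.154, -0.002], 0.87, [308.0, 163.0])]
side jar [([0.78, -0.02, -0.005], 0.6, [356.0, 204.0])]
side tin [([0.739, -0.321, 0.002], 0.81, [438.0, 305.0]), ([0.656, -0.276, 0.203], 0.52, [420.0, 260.0])]
side spoon [([0.351, -0.209, -0.002], 0.86, [252.0, 370.0])]
side nut1 [([0.613, -0.19, 0.149], 0.66, [362.0, 253.0])]
```

View pics/t0.png

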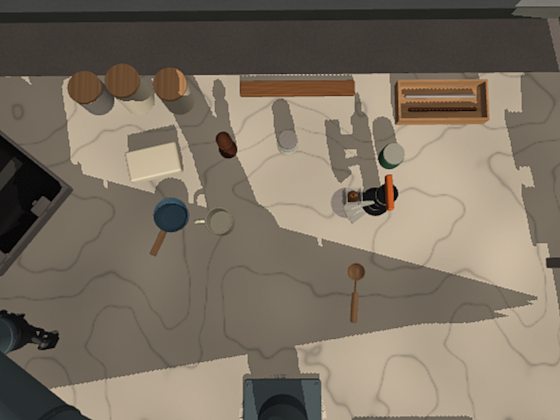

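View pics/s0.png

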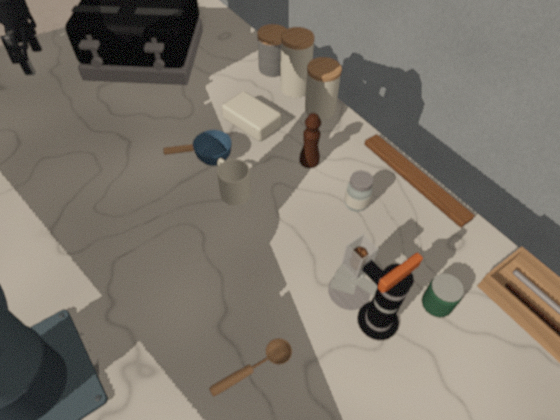

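The side view has the column around (380,310), the spout disc at (348,290), the orange bar at (400,273) and the bowl at (213,148) with its handle to the left. The top view agrees: bowl at (171,215), handle end at (155,250), bar at (389,192), spoon at (355,290). The detections match both views. The jaw is already nearly square to the handle, so I'm moving above it.

```bash
cat >> h.py <<'E'
def to(p,yaw=None):
    s=sense(); r=R.from_quat(s['eef_rot']); M=r.as_matrix()
    d=(M.T@(np.array(p)-s['tool_pos']))/0.025
    print('pos',np.round(s['tool_pos'],4),'t',s['t'],'xyaw',np.degrees(np.arctan2(M[1,0],M[0,0])).round(2),'z',M[:,2].round(3),'travel units',d.round(2))
    if yaw is not None:
        print('rot total units z',-(((yaw-np.degrees(np.arctan2(M[1,0],M[0,0])))+180)%360-180)/90)
E
python3 -m pendant '[{"travel":[-0.94,-0.4,0],"rotation":[0,0,0],"jaw":1},{"travel":[-0.94,-0.4,0],"rotation":[0,0,0],"jaw":1},{"travel":[-0.94,-0.4,0],"rotation":[0,0,0],"jaw":1},{"travel":[-0.94,-0.4,0],"rotation":[0,0,0],"jaw":1},{"travel":[-0.94,-0.4,0],"rotation":[0,0,0],"jaw":1},{"travel":[-0.94,-0.4,0],"rotation":[0,0,0],"jaw":1},{"travel":[-0.94,-0.4,0],"rotation":[0,0,0],"jaw":1},{"travel":[-0.94,-0.4,0],"rotation":[0,0,0],"jaw":1},{"travel":[-0.94,-0.4,0],"rotation":[0,0,0],"jaw":1},{"travel":[-0.94,-0.4,0],"rotation":[0,0,0],"jaw":1},{"travel":[-0.94,-0.4,0],"rotation":[0,0,0],"jaw":1},{"travel":[-0.94,-0.4,0],"rotation":[0,0,0],"jaw":1},{"travel":[0,0,0],"rotation":[0,0,0],"jaw":1},{"travel":[0,0,0],"rotation":[0,0,0],"jaw":1}]'
python3 - <<'E'
from h import *
save('wrist','w0');camera('top');camera('side')
for c in('wrist','top','side'):
  b,h=[place_of(c,l) for l in('bowl','bowl_handle')]
  for n,r in(('bowl',b),('handle',h)): print(c,n,[(np.round(x['xyz'],4).tolist(),round(x['conf'],2),proj(c,x['xyz']).round().tolist()) for x in r[:2]])
to([.488,.35,.045])
E
```

```text
t: 3.15
tool_pos: [0.4878, 0.3494, 0.2172]
eef_rot: [0.228, 0.974, 0.0, -0.0]
force: [-0.0, 0.7, 0.4]
opening: 0.0853
finger_force: 0.0
wrist bowl [([0.5705, 0.3121, -0.0021], 0.84, [289.0, 245.0])]
wrist handle [([0.4944, 0.3524, 0.0437], 0.66, [291.0, 192.0])]
top bowl [([0.5727, 0.3143, -0.0025], 0.68, [173.0, 216.0]), ([0.3522, -0.2107, -0.0021], 0.65, [354.0, 291.0])]
top handle [([0.49, 0.3484, 0.0463], 0.68, [157.0, 244.0])]
side bowl [([0.5721, 0.3083, -0.001], 0.94, [215.0, 158.0])]
side handle [([0.4839, 0.3488, 0.0394], 0.96, [175.0, 151.0])]
pos [0.4881 0.3496 0.2172] t 3.6 xyaw 153.63 z [-0.  0. -1.] travel units [0.01 0.01 6.89]
```

View pics/w0.png

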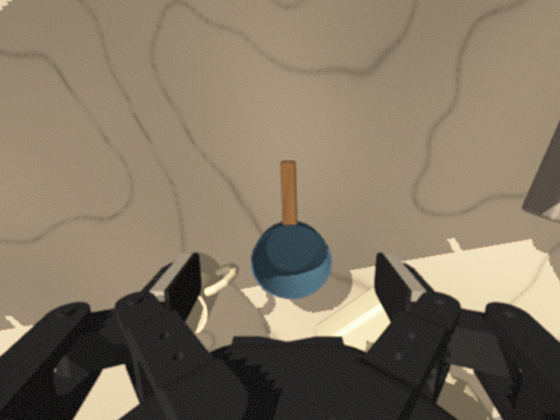

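The wrist view shows the handle from (288,161) to (290,224) and the bowl centred near (291,258). The handle is almost lined up with the tool's x axis.

```bash
python3 - <<'E'
from h import *
im=cv2.imread('pics/w0.png')
hsv=cv2.cvtColor(im[150:226,250:330],cv2.COLOR_BGR2HSV)
m=((hsv[...,0]<16)&(hsv[...,1]>120)&(hsv[...,2]>60)).astype(np.uint8)
n,l,s,c=cv2.connectedComponentsWithStats(m);k=1+np.argmax(s[1:,4]);print(s[k],c[k]+[250,150])
rc=cv2.minAreaRect(np.argwhere(l==k)[:,::-1].astype(np.float32)+[250,150]) if 0 else cv2.minAreaRect((np.argwhere(l==k)[:,::-1]+[250,150]).astype(np.float32))
bp=cv2.boxPoints(rc); bp=bp[np.argsort(bp[:,1])]
a,b=bp[:2].mean(0),bp[2:].mean(0);print(a,b)
# end of handle at z=.048, dist 124
A,B=ray('wrist',a,.047),ray('wrist',b,.047);print(A,B,np.degrees(np.arctan2(*(A-B)[1::-1])))
u=(A-B)/np.linalg.norm(A-B);G=A-u*.034;print('grip',G,'bowl',A-u*.124)
to([G[0],G[1],.045])
for p in([.4858,.351,.042],):print(proj('top',p),proj('side',p))
E
```

```text
[ 31  11  16  64 840] [288.49166667 192.07261905]
[287.6002  160.90768] [289.21646 223.94318]
[0.46073054 0.36389768 0.047     ] [0.52804442 0.33260542 0.047     ] 155.06765581061708
grip [0.49156195 0.34956505 0.047     ] bowl [0.57317451 0.31162575 0.047     ]
pos [0.4881 0.3496 0.2172] t 3.6 xyaw 153.63 z [-0.  0. -1.] travel units [-0.13  0.06  6.89]
[156.46420683 245.20643138] [175.18112174 149.93085351]
```

```bash
python3 -m pendant '[{"travel":[-0.13,0.06,0.9],"rotation":[0,0,-0.016],"jaw":1},{"travel":[0,0,1],"rotation":[0,0,0],"jaw":1},{"travel":[0,0,1],"rotation":[0,0,0],"jaw":1},{"travel":[0,0,1],"rotation":[0,0,0],"jaw":1},{"travel":[0,0,1],"rotation":[0,0,0],"jaw":1},{"travel":[0,0,1],"rotation":[0,0,0],"jaw":1},{"travel":[0,0,1],"rotation":[0,0,0],"jaw":1},{"travel":[0,0,0],"rotation":[0,0,0],"jaw":1},{"travel":[0,0,0],"rotation":[0,0,0],"jaw":0},{"travel":[0,0,0],"rotation":[0,0,0],"jaw":0},{"travel":[0,0,0],"rotation":[0,0,0],"jaw":0},{"travel":[0,0,0],"rotation":[0,0,0],"jaw":0},{"travel":[0,0,0],"rotation":[0,0,0],"jaw":0},{"travel":[0,0,0],"rotation":[0,0,0],"jaw":0},{"travel":[0,0,0],"rotation":[0,0,0],"jaw":0},{"travel":[0,0,0],"rotation":[0,0,0],"jaw":0}]' 80
python3 -m pendant '[{"travel":[0,0,-0.5],"rotation":[0,0,0],"jaw":0},{"travel":[0,0,-1],"rotation":[0,0,0],"jaw":0},{"travel":[0,0,-1],"rotation":[0,0,0],"jaw":0},{"travel":[0,0,-1],"rotation":[0,0,0],"jaw":0},{"travel":[0,0,-1],"rotation":[0,0,0],"jaw":0},{"travel":[0,0,0],"rotation":[0,0,0],"jaw":0},{"travel":[0,0,0],"rotation":[0,0,0],"jaw":0}]'
python3 - <<'E'
from h import *
save('wrist','w1');to([.528,-.15,.148])
for l in('bowl','bowl_handle'): print(l,[(np.round(x['xyz'],4).tolist(),round(x['conf'],2)) for x in place_of('wrist',l)[:2]])
camera('side')
for l in('bowl','bowl_handle'): print(l,[(np.round(x['xyz'],4).tolist(),round(x['conf'],2)) for x in place_of('side',l)[:2]])
E
```

```text
t: 5.6
tool_pos: [0.4918, 0.3492, 0.0447]
eef_rot: [0.216, 0.976, -0.0, 0.0]
force: [1.1, -0.9, 0.5]
opening: 0.0001
finger_force: 0.0
t: 6.48
tool_pos: [0.4915, 0.349, 0.1569]
eef_rot: [0.216, 0.976, -0.0, -0.0]
force: [0.4, -0.4, -0.4]
opening: 0.0001
finger_force: 0.0
pos [0.4912 0.3488 0.1564] t 6.525 xyaw 155.05 z [-0.001 -0.001 -1.   ] travel units [ -9.75 -17.47   0.35]
bowl []
bowl_handle [([0.4922, 0.3508, 0.0429], 0.67)]
bowl [([0.5723, 0.3077, -0.0022], 0.8)]
bowl_handle [([0.4882, 0.3515, 0.0384], 0.73), ([0.6088, -0.1842, -0.0033], 0.19)]
```

View pics/w1.png

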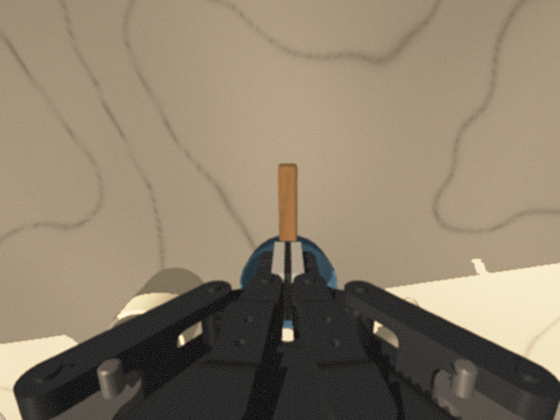

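The wrist view shows the shut jaws at (288,250) and the handle, from (288,164) to (288,240), still down in the bowl's place, so the grasp missed. I'll triangulate the handle's height from these two wrist pictures.

```bash
python3 - <<'E'
from h import *
i=camera_info('wrist');s=sense();print(i['eye'],np.array(i['eye'])-s['tool_pos'],np.round(R.from_quat(i['orientation']).as_matrix(),3).tolist(),i['camera_matrix'][0])
# eye0 = same offset in tool frame, at pose w0
M1=R.from_quat(s['eef_rot']); off=M1.inv().apply(np.array(i['eye'])-s['tool_pos']); Rc=M1.inv()*R.from_quat(i['orientation'])
M0=R.from_quat([.2283,.97358,-.0008,-.0001]); p0=np.array([.4881,.3496,.2172])
def d(M,u):
    v=np.linalg.inv(i['camera_matrix'])@[u[0],u[1],1]; return (M*Rc).apply([v[0],-v[1],-v[2]])
print('off',off)
for u0,u1 in (((287.6,161),(288,164)),):
    e0=p0+M0.apply(off);e1=np.array(i['eye']);d0=d(M0,u0);d1=d(M1,u1)
    A=np.c_[d0,-d1];t=np.linalg.lstsq(A,e1-e0,rcond=None)[0];print(e0+t[0]*d0,e1+t[1]*d1)
# tip projection
print('TCP px',proj('wrist',s['tool_pos']),'tip',proj('wrist',s['tool_pos']+M1.apply([0,0,.022])))
save('side','s1')
print(proj('side',s['tool_pos']+M1.apply([0,0,.022])),proj('side',[.461,.364,.042]))
im=cv2.imread('pics/s1.png')[90:230,100:320];cv2.imwrite('pics/s1c.png',cv2.resize(im,None,fx=3.5,fy=3.5,interpolation=cv2.INTER_CUBIC))
E
```

```text
[0.43161445 0.37770861 0.31320283] [-0.05993516  0.02869197  0.15664865] [[0.423, -0.874, -0.239], [0.906, 0.407, 0.113], [-0.002, -0.265, 0.964]] [290.40698376   0.         287.34087942]
off [ 0.06651253  0.0005681  -0.1566206 ]
[0.46316379 0.36234808 0.02207063] [0.46314703 0.36322719 0.02202509]
TCP px [286.61854729 246.61293765] tip [286.71820263 233.34209349]
[171.0127823 121.7978543] [163.99895273 150.88354483]
```

View pics/s1c.png

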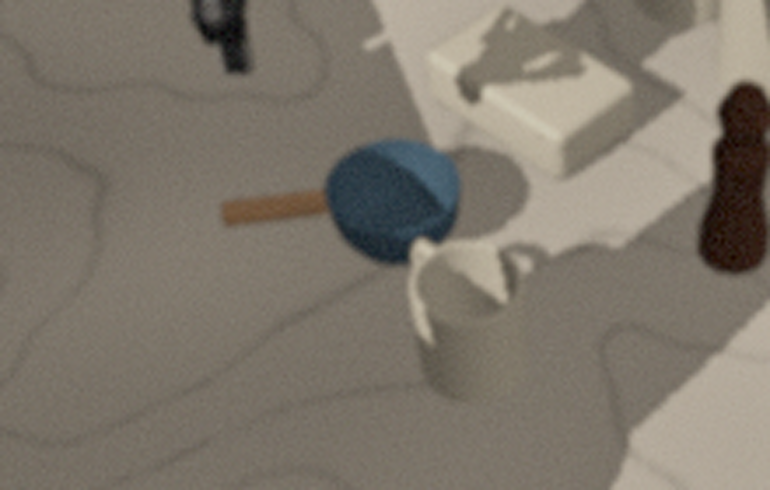

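The crop shows the bowl upright with its handle at crop (222–325,207). The fingertip is at crop (235,70), well above where the reported pose puts it. The wrist triangulation also sets the handle about 25 mm lower than the tool frame suggests. I'll go back down with the jaws open and look from the side.

```bash
python3 -m pendant '[{"travel":[0,0,0],"rotation":[0,0,0],"jaw":1},{"travel":[0,0,0],"rotation":[0,0,0],"jaw":1},{"travel":[0,0,0],"rotation":[0,0,0],"jaw":1},{"travel":[0,0,0],"rotation":[0,0,0],"jaw":1},{"travel":[0,0,1],"rotation":[0,0,0],"jaw":1},{"travel":[0,0,1],"rotation":[0,0,0],"jaw":1},{"travel":[0,0,1],"rotation":[0,0,0],"jaw":1},{"travel":[0,0,1],"rotation":[0,0,0],"jaw":1},{"travel":[0,0,0.5],"rotation":[0,0,0],"jaw":1},{"travel":[0,0,0],"rotation":[0,0,0],"jaw":1},{"travel":[0,0,0],"rotation":[0,0,0],"jaw":1}]'
python3 - <<'E'
from h import *
to([.4916,.3496,.045])
a=save('side','s2')[90:230,60:260];b=save('wrist','w2')
cv2.imwrite('pics/c2.png',np.vstack([cv2.resize(a,(560,392))[:, :,::-1],b[100:300,:,::-1]]))
s=sense();M=R.from_quat(s['eef_rot'])
for y in(-.0425,.0425):
  for z in(0,.022):
    p=s['tool_pos']+M.apply([0,y,z]);print(y,z,(proj('side',p)-[60,90])*2.8,proj('wrist',p)+[0,292])
E
```

```text
t: 8.2
tool_pos: [0.4925, 0.3497, 0.0457]
eef_rot: [0.216, 0.976, 0.001, 0.001]
force: [0.5, 0.1, 0.9]
opening: 0.0853
finger_force: 0.0
pos [0.4925 0.3497 0.0457] t 8.2 xyaw 155.03 z [ 0.001  0.001 -1.   ] travel units [ 0.03 -0.02  0.03]
-0.0425 0 [331.29828047 196.43273781] [213.43367107 538.70773808]
-0.0425 0.022 [335.40279661 213.30358516] [221.70793235 525.4291945 ]
0.0425 0 [327.10377094 130.34787366] [359.79214207 538.62538103]
0.0425 0.022 [331.09401319 147.48267666] [351.71539744 525.35150216]
```

View pics/c2.png

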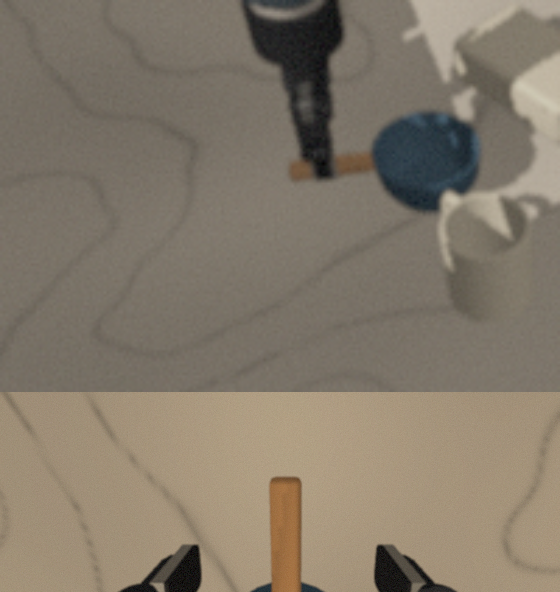

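The side crop shows the near fingertip at (322,178), where the stated tip should be at about (333,203). In the wrist view the open pads stand at columns 200 and 377, wider apart (so nearer the camera) than the tool data predict. The fingertips are really about 30 mm higher than stated, so I'm going lower before closing.

```bash
python3 -m pendant '[{"travel":[0,0,0.4],"rotation":[0,0,0],"jaw":1},{"travel":[0,0,0.4],"rotation":[0,0,0],"jaw":1},{"travel":[0,0,0.3],"rotation":[0,0,0],"jaw":1},{"travel":[0,0,0],"rotation":[0,0,0],"jaw":1},{"travel":[0,0,0],"rotation":[0,0,0],"jaw":0},{"travel":[0,0,0],"rotation":[0,0,0],"jaw":0},{"travel":[0,0,0],"rotation":[0,0,0],"jaw":0},{"travel":[0,0,0],"rotation":[0,0,0],"jaw":0},{"travel":[0,0,0],"rotation":[0,0,0],"jaw":0},{"travel":[0,0,0],"rotation":[0,0,0],"jaw":0},{"travel":[0,0,0],"rotation":[0,0,0],"jaw":0}]' 80
python3 - <<'E'
from h import *
to([.4916,.3496,.045])
a=save('side','s3')[90:230,60:260];b=save('wrist','w3')
cv2.imwrite('pics/c3.png',np.vstack([cv2.resize(a,(560,392))[:, :,::-1],b[100:300,:,::-1]]))
E
```

```text
t: 9.68
tool_pos: [0.4918, 0.3495, 0.0174]
eef_rot: [0.216, 0.976, 0.0, 0.0]
force: [-1.7, 1.1, 2.6]
opening: 0.0161
finger_force: 79.8
pos [0.4918 0.3495 0.0174] t 9.675 xyaw 155.05 z [ 0.  0. -1.] travel units [ 0.01  0.   -1.1 ]
```

View pics/c3.png

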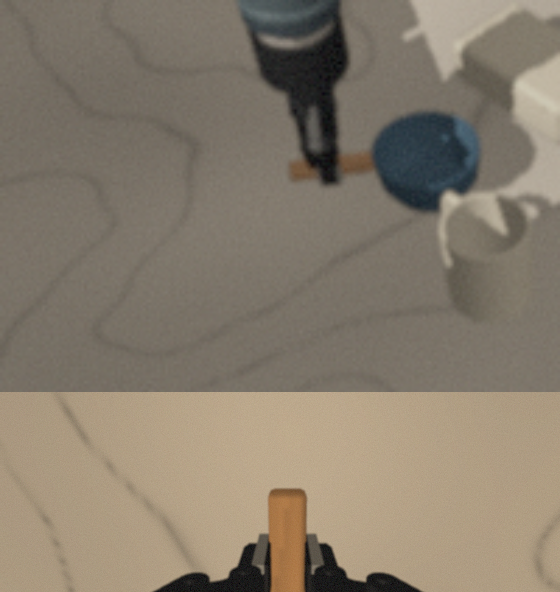

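Gripped: opening 16 mm, 80 N, and the pads straddle the handle at crop (287,550). Lifting to check how it holds.

```bash
python3 -m pendant '[{"travel":[0,0,0],"rotation":[0,0,0],"jaw":0},{"travel":[0,0,-0.5],"rotation":[0,0,0],"jaw":0},{"travel":[0,0,-0.8],"rotation":[0,0,0],"jaw":0},{"travel":[0,0,-0.9],"rotation":[0,0,0],"jaw":0},{"travel":[0,0,-0.9],"rotation":[0,0,0],"jaw":0},{"travel":[0,0,-0.9],"rotation":[0,0,0],"jaw":0},{"travel":[0,0,-0.6],"rotation":[0,0,0],"jaw":0},{"travel":[0,0,-0.2],"rotation":[0,0,0],"jaw":0},{"travel":[0,0,0],"rotation":[0,0,0],"jaw":0},{"travel":[0,0,0],"rotation":[0,0,0],"jaw":0}]' 110
python3 - <<'E'
from h import *
to([.5287,0,.138])
a=save('side','s4')[50:230,60:320];b=save('wrist','w4')
cv2.imwrite('pics/c4.png',np.vstack([cv2.resize(a,(560,388))[:, :,::-1],b[100:300,:,::-1]]))
for c in('side','top'):
  camera(c)
  for l in('bowl','bowl_handle'): print(c,l,[(np.round(x['xyz'],4).tolist(),round(x['conf'],2)) for x in place_of(c,l)[:2]])
E
```

```text
t: 11.02
tool_pos: [0.4913, 0.3488, 0.1363]
eef_rot: [0.216, 0.976, -0.001, -0.0]
force: [0.0, -0.8, -1.3]
opening: 0.0153
finger_force: 109.6
pos [0.4913 0.3488 0.1363] t 11.025 xyaw 155.04 z [-0.001 -0.001 -1.   ] travel units [ -7.24 -12.02  -0.05]
side bowl [([0.5681, 0.3113, 0.1179], 0.67)]
side bowl_handle [([0.4875, 0.3514, 0.1606], 0.85)]
top bowl [([0.5698, 0.3106, 0.1168], 0.89)]
top bowl_handle [([0.4912, 0.3508, 0.1638], 0.75), ([0.7698, 0.1551, -0.0012], 0.35)]
```

View pics/c4.png

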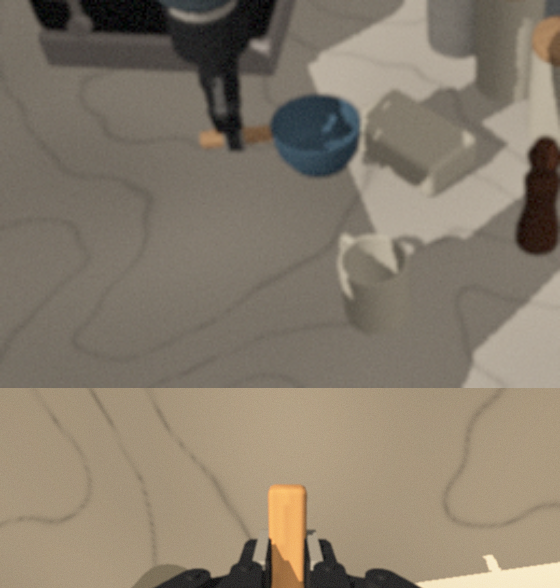

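The bowl hangs level in the side crop, rim at (316,125), with the grip holding. Both views put its foot at about 117 mm, enough to clear the mug. Carrying it over now.

```bash
python3 -m pendant '[{"travel":[-0.3,-0.5,0],"rotation":[0,0,0],"jaw":0},{"travel":[-0.53,-0.88,0],"rotation":[0,0,0],"jaw":0},{"travel":[-0.53,-0.88,0],"rotation":[0,0,0],"jaw":0},{"travel":[-0.53,-0.88,0],"rotation":[0,0,0],"jaw":0},{"travel":[-0.53,-0.88,0],"rotation":[0,0,0],"jaw":0},{"travel":[-0.53,-0.88,0],"rotation":[0,0,0],"jaw":0},{"travel":[-0.53,-0.88,0],"rotation":[0,0,0],"jaw":0},{"travel":[-0.53,-0.88,0],"rotation":[0,0,0],"jaw":0},{"travel":[-0.53,-0.88,0],"rotation":[0,0,0],"jaw":0},{"travel":[-0.53,-0.88,0],"rotation":[0,0,0],"jaw":0},{"travel":[-0.53,-0.88,0],"rotation":[0,0,0],"jaw":0},{"travel":[-0.53,-0.88,0],"rotation":[0,0,0],"jaw":0},{"travel":[-0.53,-0.88,0],"rotation":[0,0,0],"jaw":0},{"travel":[-0.53,-0.88,0],"rotation":[0,0,0],"jaw":0},{"travel":[-0.05,-0.08,0],"rotation":[0,0,0],"jaw":0},{"travel":[0,0,0],"rotation":[0,0,0],"jaw":0}]'
python3 -m pendant '[{"travel":[0,0,0.6],"rotation":[0,0,0],"jaw":0},{"travel":[0,0,0.9],"rotation":[0,0,0],"jaw":0},{"travel":[0,0,0.9],"rotation":[0,0,0],"jaw":0},{"travel":[0,0,0.9],"rotation":[0,0,0],"jaw":0},{"travel":[0,0,0.5],"rotation":[0,0,0],"jaw":0},{"travel":[0,0,0],"rotation":[0,0,0],"jaw":0},{"travel":[0,0,0],"rotation":[0,0,0],"jaw":0}]'
python3 - <<'E'
from h import *
for c in('side','top'):
  camera(c)
  for l in('bowl','bowl_handle','under_spout','dispenser','bar_centre'): print(c,l,[(np.round(x['xyz'],4).tolist(),round(x['conf'],2)) for x in place_of(c,l)[:2]])
  for l in('bar_end_a','dispenser'): print(c,'sf',l,[(np.round(x['xyz'],4).tolist(),round(x['conf'],2)) for x in search_frame(c,l)[:2]])
to([.5287,-.150,.035])
E
```

```text
t: 13.42
tool_pos: [0.5288, 0.0006, 0.1372]
eef_rot: [0.216, 0.976, 0.0, -0.0]
force: [0.1, 0.8, -2.5]
opening: 0.015
finger_force: 109.6
t: 14.3
tool_pos: [0.5297, 0.0006, 0.0427]
eef_rot: [0.216, 0.976, 0.0, 0.0]
force: [0.3, 0.2, -2.4]
opening: 0.0153
finger_force: 109.6
side bowl [([0.6078, -0.0395, 0.024], 0.65)]
side bowl_handle [([0.5241, 0.0028, 0.0677], 0.63)]
side under_spout [([0.6094, -0.1842, -0.0012], 0.89)]
side dispenser [([0.6149, -0.2743, 0.0018], 0.87)]
side bar_centre [([0.6101, -0.271, 0.1964], 0.85)]
side sf bar_end_a [([0.5913, -0.2706, 0.1858], 0.59)]
side sf dispenser [([0.5936, -0.2467, 0.1109], 0.82)]
top bowl [([0.6096, -0.0359, 0.0219], 0.92), ([0.6078, -0.2773, 0.1993], 0.28)]
top bowl_handle []
top under_spout [([0.6129, -0.1861, -0.0], 0.86)]
top dispenser [([0.6121, -0.2732, 0.0008], 0.94), ([0.7799, -0.0206, -0.0009], 0.19)]
top bar_centre []
top sf bar_end_a [([0.5921, -0.2643, 0.1826], 0.66)]
top sf dispenser [([0.5977, -0.2329, 0.1126], 0.64)]
pos [5.291e-01 4.000e-04 4.220e-02] t 15.1 xyaw 155.04 z [-0. -0. -1.] travel units [-2.52 -5.46  0.29]
```

```bash
python3 -m pendant '[{"travel":[-0.15,-0.3,0],"rotation":[0,0,0],"jaw":0},{"travel":[-0.3,-0.63,0],"rotation":[0,0,0],"jaw":0},{"travel":[-0.3,-0.63,0],"rotation":[0,0,0],"jaw":0},{"travel":[-0.3,-0.63,0],"rotation":[0,0,0],"jaw":0},{"travel":[-0.3,-0.63,0],"rotation":[0,0,0],"jaw":0},{"travel":[-0.3,-0.63,0],"rotation":[0,0,0],"jaw":0},{"travel":[-0.3,-0.63,0],"rotation":[0,0,0],"jaw":0},{"travel":[-0.3,-0.63,0],"rotation":[0,0,0],"jaw":0},{"travel":[-0.3,-0.63,0],"rotation":[0,0,0],"jaw":0},{"travel":[-0.02,-0.04,0],"rotation":[0,0,0],"jaw":0},{"travel":[0,0,0],"rotation":[0,0,0],"jaw":0},{"travel":[0,0,0.4],"rotation":[0,0,0],"jaw":0},{"travel":[0,0,0.4],"rotation":[0,0,0],"jaw":0},{"travel":[0,0,0],"rotation":[0,0,0],"jaw":0}]'
python3 - <<'E'
from h import *
for c in('side','top'):
  save(c,c+'5')
  for l in('bowl','bowl_handle','under_spout'): print(c,l,[(np.round(x['xyz'],4).tolist(),round(x['conf'],2)) for x in place_of(c,l)[:2]])
to([.5305,-.1486,.018])
a=cv2.imread('pics/side5.png')[180:380,240:500];b=cv2.imread('pics/top5.png')[130:260,280:440]
cv2.imwrite('pics/c5.png',np.hstack([cv2.resize(a,(390,300)),cv2.resize(b,(369,300))]))
E
```

```text
t: 16.85
tool_pos: [0.5296, -0.148, 0.0209]
eef_rot: [0.216, 0.976, 0.0, -0.001]
force: [0.8, 0.3, -2.1]
opening: 0.0149
finger_force: 109.6
side bowl [([0.6078, -0.1871, -0.001], 0.88)]
side bowl_handle [([0.526, -0.1439, 0.0444], 0.74)]
side under_spout [([0.6108, -0.1863, -0.0007], 0.94)]
top bowl [([0.6117, -0.1834, 0.0005], 0.69)]
top bowl_handle []
top under_spout [([0.6092, -0.2732, 0.1991], 0.16)]
pos [ 0.5308 -0.1487  0.0225] t 17.25 xyaw 155.04 z [ 0. -0. -1.] travel units [ 0.01 -0.    0.18]
```

View pics/c5.png

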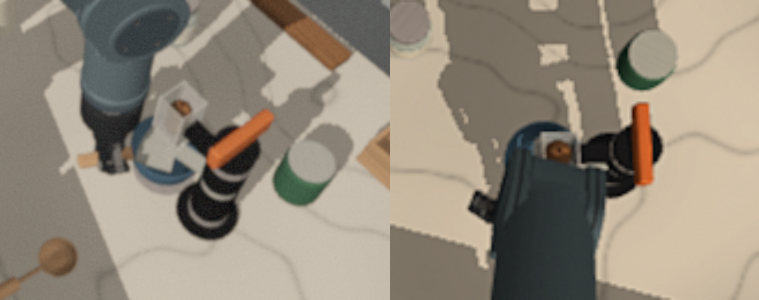

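The bowl stands centred: its rim encircles the chute in both crops (side crop (165,150), top crop (550,150)), and the networks put it within 3 mm of the spout point. Setting it down, releasing and rising.

```bash
python3 -m pendant '[{"travel":[0,0,0.1],"rotation":[0,0,0],"jaw":0},{"travel":[0,0,0.09],"rotation":[0,0,0],"jaw":0},{"travel":[0,0,0],"rotation":[0,0,0],"jaw":0},{"travel":[0,0,0],"rotation":[0,0,0],"jaw":0.6},{"travel":[0,0,0],"rotation":[0,0,0],"jaw":0.6},{"travel":[0,0,0],"rotation":[0,0,0],"jaw":0.6},{"travel":[0,0,0],"rotation":[0,0,0],"jaw":0.6},{"travel":[0,0,-0.5],"rotation":[0,0,0],"jaw":0.6},{"travel":[0,0,-1],"rotation":[0,0,0],"jaw":0.6},{"travel":[0,0,-1],"rotation":[0,0,0],"jaw":0.6},{"travel":[0,0,-1],"rotation":[0,0,0],"jaw":0.6},{"travel":[0,0,-1],"rotation":[0,0,0],"jaw":0.6},{"travel":[0,0,-1],"rotation":[0,0,0],"jaw":0.6},{"travel":[0,0,-1],"rotation":[0,0,0],"jaw":0.6},{"travel":[0,0,-1],"rotation":[0,0,0],"jaw":0.6},{"travel":[0,0,-1],"rotation":[0,0,0],"jaw":0.6},{"travel":[0,0,-1],"rotation":[0,0,0],"jaw":0.6},{"travel":[0,0,0],"rotation":[0,0,0],"jaw":0.6}]'
python3 - <<'E'
from h import *
for c in('side','top','wrist'):
  camera(c)
  for l in('bowl','bar_centre','bar_end_a'): print(c,l,[(np.round(x['xyz'],4).tolist(),round(x['conf'],2)) for x in place_of(c,l)[:2]])
to([.613,-.272,.25],180);print(sense()['q'],sense()['opening'])
E
```

```text
t: 19.5
tool_pos: [0.5318, -0.149, 0.2575]
eef_rot: [0.216, 0.976, 0.0, 0.002]
force: [-0.0, -0.1, 0.6]
opening: 0.0511
finger_force: 0.0
side bowl [([0.6095, -0.1852, 0.0022], 0.78), ([0.6089, -0.1909, 0.1513], 0.21)]
side bar_centre [([0.6068, -0.2708, 0.198], 0.7), ([0.608, -0.1867, -0.0004], 0.58)]
side bar_end_a [([0.5645, -0.2721, 0.1987], 0.79), ([0.6552, -0.2744, 0.2014], 0.63)]
top bowl [([0.6113, -0.1851, -0.0064], 0.73)]
top bar_centre [([0.6117, -0.2762, 0.2], 0.69)]
top bar_end_a [([0.6568, -0.2745, 0.1982], 0.4), ([0.5259, -0.152, 0.0436], 0.16)]
wrist bowl [([0.6114, -0.1855, -0.0047], 0.85)]
wrist bar_centre [([0.7798, -0.0226, -0.0008], 0.64)]
wrist bar_end_a []
pos [ 0.5305 -0.1486  0.2547] t 20.1 xyaw 155.04 z [-0.  0. -1.] travel units [-5.07 -3.08  0.19]
rot total units z -0.27733962714072724
[ 0.10679341  0.32652366  0.10629739  1.76881037 -0.03925287  1.0486685
  1.36226185] 0.05153797113268292
```

```bash
python3 -m pendant '[{"travel":[-0.4,-0.25,0],"rotation":[0,0,0],"jaw":0.6},{"travel":[-0.75,-0.47,0],"rotation":[0,0,0],"jaw":0.6},{"travel":[-0.75,-0.47,0],"rotation":[0,0,0],"jaw":0.6},{"travel":[-0.75,-0.47,0],"rotation":[0,0,0],"jaw":0.6},{"travel":[-0.75,-0.47,0],"rotation":[0,0,0],"jaw":0.6},{"travel":[-0.75,-0.47,0],"rotation":[0,0,0],"jaw":0.6},{"travel":[-0.75,-0.47,0],"rotation":[0,0,0],"jaw":0.6},{"travel":[-0.11,-0.06,0],"rotation":[0,0,-0.07],"jaw":0.6},{"travel":[0,0,0],"rotation":[0,0,-0.07],"jaw":0.6},{"travel":[0,0,0],"rotation":[0,0,-0.07],"jaw":0.6},{"travel":[0,0,0],"rotation":[0,0,-0.067],"jaw":0.6},{"travel":[0,0,0],"rotation":[0,0,0],"jaw":0.6},{"travel":[0,0,0],"rotation":[0,0,0],"jaw":0.6}]' 60
python3 - <<'E'
from h import *
a=save('side','s6');b=save('wrist','w6')
to([.611,-.2725,.178],180);print(sense()['q'][6])
s=sense();print('px bar',proj('wrist',[.566,-.2725,.216]),proj('wrist',[.656,-.2725,.216]),proj('wrist',[.611,-.2725,.216]))
cv2.imwrite('pics/c6.png',np.hstack([cv2.resize(a[130:330,280:500],(330,300)),cv2.resize(b,(400,300))])[:,:,::-1])
E
```

```text
t: 21.72
tool_pos: [0.6112, -0.2729, 0.2548]
eef_rot: [0.001, 1.0, -0.0, -0.0]
force: [0.1, 0.9, -0.2]
opening: 0.0515
finger_force: 0.0
pos [ 0.6112 -0.2726  0.2549] t 21.825 xyaw 179.89 z [-0. -0. -1.] travel units [0.01 0.01 3.08]
rot total units z -0.0012180357373349831
1.9409582226346216
px bar [287.10239706 160.66366136] [287.46386208 281.43288969] [287.29358684 224.54215885]
```

View pics/c6.png

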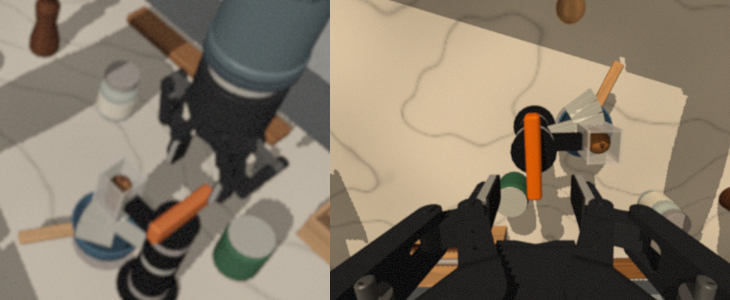

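In the side crop the gripper hovers over the orange bar, with the bowl and handle in place. In the wrist view the bar runs from (529,115) to (534,198), a few degrees off the tool axis. I'll measure that angle and centre.

```bash
python3 - <<'E'
from h import *
for f,c,z in(('w6','wrist',.216),('s6','side',.216)):
  im=cv2.imread(f'pics/{f}.png');h=cv2.cvtColor(im,cv2.COLOR_BGR2HSV)
  m=((h[...,0]<12)&(h[...,1]>190)&(h[...,2]>170)).astype(np.uint8)
  n,l,s,cc=cv2.connectedComponentsWithStats(m);k=1+np.argmax(s[1:,4])
  bp=cv2.boxPoints(cv2.minAreaRect(np.argwhere(l==k)[:,::-1].astype(np.float32)));print(bp.tolist(),s[k])
  e=sorted(((np.linalg.norm(bp[i]-bp[(i+1)%4]),((bp[i]+bp[(i+1)%4])/2)) for i in range(4)),key=lambda v:v[0])
  A,B=[ray(c,v[1],z) for v in e[:2]];print(c,A,B,(A+B)/2,np.linalg.norm(A-B),np.degrees(np.arctan2(*(A-B)[1::-1])))
E
```

```text
[[278.0, 279.0], [278.0, 277.0], [286.0, 277.0], [286.0, 279.0]] [278 277   9   3  11]
wrist [ 0.65312139 -0.27957118  0.216     ] [ 0.65313502 -0.27358724  0.216     ] [ 0.6531282  -0.27657921  0.216     ] 0.0059839621306652675 -90.13054707295211
[[407.0, 262.0], [407.0, 262.0], [407.0, 262.0], [407.0, 262.0]] [407 262   1   1   1]
side [ 0.62569577 -0.2704504   0.216     ] [ 0.62569577 -0.2704504   0.216     ] [ 0.62569577 -0.2704504   0.216     ] 0.0 0.0
```

```bash
python3 - <<'E'
from h import *
for f,c,z in(('w6','wrist',.216),('s6','side',.216)):
  im=cv2.imread(f'pics/{f}.png');h=cv2.cvtColor(im,cv2.COLOR_BGR2HSV)
  m=((h[...,0]<14)&(h[...,1]>185)&(h[...,2]>110)).astype(np.uint8)
  m=cv2.morphologyEx(m,cv2.MORPH_CLOSE,np.ones((5,5)))
  n,l,s,cc=cv2.connectedComponentsWithStats(m);k=1+np.argmax(s[1:,4])
  bp=cv2.boxPoints(cv2.minAreaRect(np.argwhere(l==k)[:,::-1].astype(np.float32)));print(bp.round().tolist(),s[k])
  e=sorted(((np.linalg.norm(bp[i]-bp[(i+1)%4]),((bp[i]+bp[(i+1)%4])/2)) for i in range(4)),key=lambda v:v[0])
  A,B=[ray(c,v[1],z) for v in e[:2]];print(c,A,B,(A+B)/2,np.linalg.norm(A-B),np.degrees(np.arctan2(*(A-B)[1::-1])))
E
```

```text
[[270.0, 158.0], [293.0, 157.0], [298.0, 279.0], [275.0, 280.0]] [ 271  158   25  122 2619]
wrist [ 0.56410612 -0.27619463  0.216     ] [ 0.6541205  -0.27328615  0.216     ] [ 0.60911331 -0.27474039  0.216     ] 0.09006135546449526 -178.1493435189795
[[374.0, 284.0], [410.0, 256.0], [418.0, 266.0], [382.0, 293.0]] [378 261  39  30 193]
side [ 0.63742627 -0.2755183   0.216     ] [ 0.55245452 -0.27838008  0.216     ] [ 0.5949404  -0.27694919  0.216     ] 0.0850199228620305 1.9289453709214683
```

```bash
python3 -m pendant '[{"travel":[0.05,-0.04,0],"rotation":[0,0,-0.022],"jaw":0.6},{"travel":[0,0,0.6],"rotation":[0,0,0],"jaw":0.6},{"travel":[0,0,0.6],"rotation":[0,0,0],"jaw":0.6},{"travel":[0,0,0.6],"rotation":[0,0,0],"jaw":0.6},{"travel":[0,0,0.6],"rotation":[0,0,0],"jaw":0.6},{"travel":[0,0,0.6],"rotation":[0,0,0],"jaw":0.6},{"travel":[0,0,0.1],"rotation":[0,0,0],"jaw":0.6},{"travel":[0,0,0],"rotation":[0,0,0],"jaw":0.6},{"travel":[0,0,0],"rotation":[0,0,0],"jaw":0},{"travel":[0,0,0],"rotation":[0,0,0],"jaw":0},{"travel":[0,0,0],"rotation":[0,0,0],"jaw":0},{"travel":[0,0,0],"rotation":[0,0,0],"jaw":0},{"travel":[0,0,0],"rotation":[0,0,0],"jaw":0}]' 60
python3 -c "
from h import *
s=sense();print(s['torque'],s['force']);to([.61,-.2735,.178],182)"
```

```text
t: 23.45
tool_pos: [0.6103, -0.2749, 0.1784]
eef_rot: [-0.017, 1.0, -0.001, 0.001]
force: [0.5, -5.4, 5.4]
opening: 0.015
finger_force: 60.1
[-0.81966968 -0.09319846 -0.10979114] [ 0.528589   -5.4220463   5.38825564]
pos [ 0.6103 -0.2749  0.1784] t 23.45 xyaw -178.11 z [ 0.002 -0.002 -1.   ] travel units [0.01 0.05 0.01]
rot total units z -0.0011689265574659658
```

```bash
python3 -m pendant '[{"travel":[0,-0.04,0],"rotation":[0,0,0.04],"jaw":0},{"travel":[0,0,0],"rotation":[0,0,0.08],"jaw":0},{"travel":[0,0,0],"rotation":[0,0,0.08],"jaw":0},{"travel":[0,0,0],"rotation":[0,0,0.08],"jaw":0},{"travel":[0,0,0],"rotation":[0,0,0.08],"jaw":0},{"travel":[0,0,0],"rotation":[0,0,0.08],"jaw":0},{"travel":[0,0,0],"rotation":[0,0,0.08],"jaw":0},{"travel":[0,0,0],"rotation":[0,0,0.08],"jaw":0},{"travel":[0,0,0],"rotation":[0,0,0.06],"jaw":0},{"travel":[0,0,0],"rotation":[0,0,0],"jaw":0}]'
python3 -c "
from h import *
s=sense();print(s['torque'],s['force']);to([.61,-.2735,.178],182-63)"
```

```text
t: 24.7
tool_pos: [0.6107, -0.2743, 0.1784]
eef_rot: [0.48, 0.877, 0.0, 0.001]
force: [1.0, -2.6, 7.7]
opening: 0.0149
finger_force: 60.4
[-0.48878824 -0.02295347  0.28119693] [ 0.95573244 -2.60536804  7.72127897]
pos [ 0.6107 -0.2743  0.1784] t 24.7 xyaw 122.57 z [ 0.001 -0.001 -1.   ] travel units [ 0.04 -0.01  0.01]
rot total units z 0.03968602017391194
```

```bash
python3 -m pendant '[{"travel":[0,0,0],"rotation":[0,0,0.03],"jaw":0},{"travel":[0,0,0],"rotation":[0,0,0.025],"jaw":0},{"travel":[0,0,0],"rotation":[0,0,0],"jaw":0},{"travel":[0,0,0],"rotation":[0,0,0],"jaw":0},{"travel":[0,0,0],"rotation":[0,0,0],"jaw":0},{"travel":[0,0,0],"rotation":[0,0,0],"jaw":0},{"travel":[0,0,0],"rotation":[0,0,0],"jaw":0},{"travel":[0,0,0],"rotation":[0,0,0],"jaw":0}]'
python3 - <<'E'
from h import *
s=sense();print(s['torque'],s['force']);to([.61,-.2735,.178],182-63)
a=save('side','s7');cv2.imwrite('pics/c7.png',cv2.resize(a[160:360,240:500],(728,560))[:,:,::-1])
for l in('nut1','nut2','bowl'): print(l,[(np.round(x['xyz'],4).tolist(),round(x['conf'],2)) for x in place_of('side',l)[:3]])
E
```

```text
t: 25.7
tool_pos: [0.6108, -0.2742, 0.1784]
eef_rot: [0.517, 0.856, 0.0, 0.001]
force: [0.2, -1.7, 6.2]
opening: 0.0148
finger_force: 60.6
[-0.50743343  0.00104545  0.58703941] [ 0.23084989 -1.65771987  6.21199193]
pos [ 0.6108 -0.2742  0.1784] t 25.7 xyaw 117.74 z [ 0.002 -0.001 -1.   ] travel units [ 0.04 -0.01  0.02]
rot total units z -0.013978050676745271
nut1 [([0.609, -0.201, 0.0232], 0.71), ([0.6087, -0.1755, 0.0195], 0.54)]
nut2 [([0.609, -0.201, 0.0232], 0.71), ([0.6087, -0.1755, 0.0195], 0.54)]
bowl [([0.6083, -0.1874, -0.0022], 0.71)]
```

View pics/c7.png

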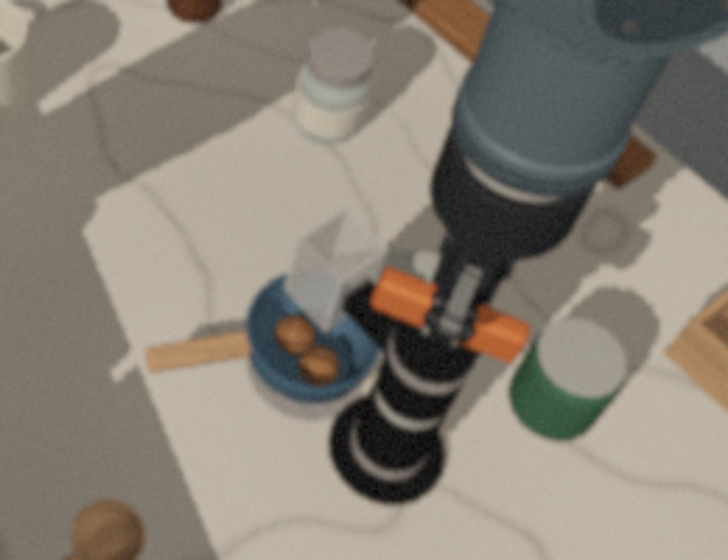

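Both nuts lie in the bowl, at (295,333) and (318,363). The bar is turned, and the torque rise from 0.28 to 0.59 N m shows it is on the stop. I'll hold a moment more, bring it back home, release and rise.

```bash
python3 -m pendant '[{"travel":[0,0,0],"rotation":[0,0,0],"jaw":0},{"travel":[0,0,0],"rotation":[0,0,0],"jaw":0},{"travel":[0,0,0],"rotation":[0,0,-0.05],"jaw":0},{"travel":[0,0,0],"rotation":[0,0,-0.08],"jaw":0},{"travel":[0,0,0],"rotation":[0,0,-0.08],"jaw":0},{"travel":[0,0,0],"rotation":[0,0,-0.08],"jaw":0},{"travel":[0,0,0],"rotation":[0,0,-0.08],"jaw":0},{"travel":[0,0,0],"rotation":[0,0,-0.08],"jaw":0},{"travel":[0,0,0],"rotation":[0,0,-0.08],"jaw":0},{"travel":[0,0,0],"rotation":[0,0,-0.08],"jaw":0},{"travel":[0,0,0],"rotation":[0,0,-0.08],"jaw":0},{"travel":[0,0,0],"rotation":[0,0,-0.02],"jaw":0},{"travel":[0,0,0],"rotation":[0,0,0],"jaw":0},{"travel":[0,0,0],"rotation":[0,0,0],"jaw":0.6},{"travel":[0,0,0],"rotation":[0,0,0],"jaw":0.6},{"travel":[0,0,0],"rotation":[0,0,0],"jaw":0.6},{"travel":[0,0,0],"rotation":[0,0,0],"jaw":0.6},{"travel":[0,0,0],"rotation":[0,0,0],"jaw":0.6}]'
python3 -m pendant '[{"travel":[0,0,-0.5],"rotation":[0,0,0],"jaw":0.6},{"travel":[0,0,-0.8],"rotation":[0,0,0],"jaw":0.6},{"travel":[0,0,-0.9],"rotation":[0,0,0],"jaw":0.6},{"travel":[0,0,-0.9],"rotation":[0,0,0],"jaw":0.6},{"travel":[0,0,-0.9],"rotation":[0,0,0],"jaw":0.6},{"travel":[0,0,0],"rotation":[0,0,0],"jaw":0.6},{"travel":[0,0,0],"rotation":[0,0,0],"jaw":0.6}]'
python3 - <<'E'
from h import *
save('side','s8');save('wrist','w8');camera('top')
cv2.imwrite('pics/c8.png',np.hstack([cv2.resize(cv2.imread('pics/s8.png')[160:360,240:500],(390,300)),cv2.resize(cv2.imread('pics/w8.png'),(400,300))]))
for c in('side','top'):
  for l in('nut1','bowl','bar_end_a','mug','jar','tin','mill','spoon'): print(c,l,[(np.round(x['xyz'],3).tolist(),round(x['conf'],2)) for x in place_of(c,l)[:2]])
im=cv2.imread('pics/w8.png');h=cv2.cvtColor(im,cv2.COLOR_BGR2HSV)
m=cv2.morphologyEx(((h[...,0]<14)&(h[...,1]>185)&(h[...,2]>110)).astype(np.uint8),cv2.MORPH_CLOSE,np.ones((5,5)))
n,l,s,cc=cv2.connectedComponentsWithStats(m);k=1+np.argmax(s[1:,4])
bp=cv2.boxPoints(cv2.minAreaRect(np.argwhere(l==k)[:,::-1].astype(np.float32)))
e=sorted(((np.linalg.norm(bp[i]-bp[(i+1)%4]),((bp[i]+bp[(i+1)%4])/2)) for i in range(4)),key=lambda v:v[0])
A,B=[ray('wrist',v[1],.216) for v in e[:2]];print((A+B)/2,np.degrees(np.arctan2(*(A-B)[1::-1])))
E
```

```text
t: 28.15
tool_pos: [0.6099, -0.2743, 0.1774]
eef_rot: [-0.013, 1.0, 0.0, -0.0]
force: [-0.4, -1.0, 0.3]
opening: 0.051
finger_force: 0.0
t: 29.02
tool_pos: [0.6097, -0.2744, 0.2773]
eef_rot: [-0.013, 1.0, 0.0, -0.0]
force: [-0.0, 0.6, -0.5]
opening: 0.0516
finger_force: 0.0
side nut1 [([0.608, -0.203, 0.02], 0.42)]
side bowl [([0.609, -0.19, -0.001], 0.6)]
side bar_end_a [([0.564, -0.272, 0.196], 0.93), ([0.656, -0.274, 0.199], 0.9)]
side mug [([0.552, 0.174, -0.0], 0.57), ([0.782, -0.02, 0.0], 0.35)]
side jar [([0.778, -0.018, -0.001], 0.75)]
side tin [([0.738, -0.322, 0.003], 0.68)]
side mill [([0.767, 0.153, -0.0], 0.69)]
side spoon [([0.346, -0.208, -0.004], 0.89)]
top nut1 [([0.608, -0.173, 0.023], 0.64), ([0.61, -0.187, -0.001], 0.58)]
top bowl [([0.61, -0.188, -0.005], 0.83)]
top bar_end_a [([0.566, -0.274, 0.203], 0.62), ([0.654, -0.274, 0.2], 0.57)]
top mug [([0.779, -0.022, -0.0], 0.5)]
top jar [([0.776, -0.024, -0.001], 0.68)]
top tin [([0.737, -0.321, 0.004], 0.7)]
top mill [([0.771, 0.154, 0.0], 0.78)]
top spoon [([0.353, -0.212, -0.001], 0.91), ([0.609, -0.187, -0.004], 0.44)]
[ 0.60988138 -0.27535864  0.216     ] -178.62156944651633
```

View pics/c8.png

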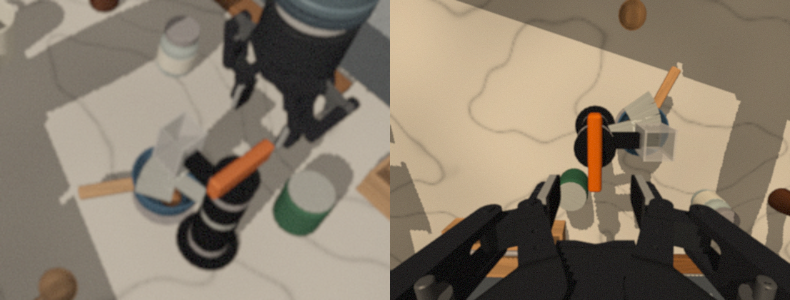

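The bar is back home, the chute is empty, the bowl with its nuts stands under the spout, and the other things haven't moved. The gripper is clear of everything, so I'm handing in.

```bash
python3 -c "
from plant import *
print(job_done())"
```

```text
the job is handed in; nothing more can be done
None
```

The job is handed in at about 29 s: the blue bowl stands upright under the spout with both walnuts in it, the bar was held at its stop and is back home, and the other things are where they were.

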